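Power the varnish-curing box and hold its lid half open

ROBOT

A 7-joint arm with a two-finger parallel gripper is mounted at the origin on the work surface. World frame = base frame: x ahead of the robot, y to its left, z up, the work surface at z = 0. Lengths are in mm, angles in rad, forces in N, time in s.
With the tool pointing down it reaches from about 425 to 950 mm from the base axis. Payload 16.7 kg.
Tool frame: the origin (TCP) lies between the finger pads; the fingertips stand manip.tips_ahead ahead of it and the grasp point (between the pads) lies 6 mm ahead of it (manip.tips_ahead is the distance from the TCP to the fingertips, in mm); z points along the fingers, y is the direction in which the jaws open and shut (so a half turn about z gives the same grasp; the last joint's range is limited). The gripper opens to 94 mm and grips with 3 to 60 N. Pads are 16 mm wide; open, the fingers measure 119 mm over their backs; the gripper's body (75 mm by 177 mm) begins 78 mm behind the grasp point.
Start: joints at [0.964, 0.426, 0.074, 1.606, -0.034, 1.111, -0.067], TCP at [298.298, -605.47, 230.467] pointing down, gripper open.
Joint ranges: [-2.85, 2.85], [-0.5, 2.14], [-1.23, 1.37], [0.21, 2.46], [-1.02, 4.16], [0.16, 2.05], [-2.73, 2.73]. Speed limits (rad/s): [1.89, 1.89, 2.39, 2.39, 3.01, 3.01, 3.01].

INTERFACE

Orientations are given as a unit quaternion [w, x, y, z].
In Python, from cell import manip gives the robot as it stands.
- The arm moves only by the tool send_rows, never from a script. Its argument "commands" is text: rows parted by semicolons, each of 7 numbers parted by spaces: the closure, from 0 (fully open) to 1 (shut), then the shift along the world's x, y, z in cm, then the turn, a rotation vector about the world's x, y, z in degrees. In form: jaw dx dy dz ax ay az; .... A call has exactly 10 rows; each row is the pose to reach, as a shift and turn from the pose commanded when the call began; what a row does not reach only later rows make up. A row lasts 1/8 s, in which the tool goes at most 62.5 mm and 10.7 degrees, less where a joint would pass 70% of its speed; a pose out of reach is approached as far as the arm can. A call with a gripper value outside its range is refused whole. The fingers move at their own pace and stop on an object; the grip force is fixed at half the most. Time passes only in rows, so rows that repeat a pose let the fingers close, or fill a call up. It gives the time, the measured TCP pose, the force and the opening at its end, in the units of the state.
- manip.observe(): the state, without advancing time (a new reading comes with each control period).
- manip.read_camera(name): name is "side" or "top" or "wrist"; returns the picture (420x560x3 uint8, red, green, blue); there is no depth.
- manip.get_calibration(name): a dict with "camera_matrix" (3x3 intrinsics, pixels), "eye" and "attitude" of the camera in the world; the wrist camera has in their place "T_tool_cam" (4x4, takes a point from camera to tool coordinates, whose origin is the TCP and whose axes are the flange's). Camera axes: x right, y up, looking along -z (the intrinsics and any distortion apply to the point x, -y, -z); pixel columns grow to the right and rows downward; lengths in mm; the calibration is good to about 2 mm. A picture is of the moment at which its call begins: read the wrist's pose just before it. get_calibration takes no time and is no camera call.
- manip.finish_job(): hands the job in, once; it reports no verdict.
The state is a dict: "time": time; "joint_positions": joint angles; "joint_velocities": joint speeds; "joint_torque": joint torques, N m; "tcp_pos": TCP position; "tcp_rot": TCP orientation; "wrist_force": force on the tool from outside, world axes, zero at the start; "moment": the same for the moment, N m; "gripper_width": finger opening in mm.
Only numpy, scipy, OpenCV 4.12 (cv2) and the standard library are available. Lean on these libraries where they do the work, as an engineer would, in place of code of your own. Each camera call takes 0.05 s, during which the arm holds its last target. There are 200 camera calls.

TASK

Get the green varnish-curing box ready for loading: first slide the yellow battery into the shoe beside the box, pushing it fully home against the end stop until the red latch springs up behind it. Then lift the lid of the box to 45 degrees and keep holding it there, still, with the gripper: the lid falls shut if let go, so finish while holding it. Leave the brush pot, the varnish jar and the palette alone.

Things in the scene. Friction and masses are not known exactly. Their poses are not given: they have to be found in the camera images.
- station: Fixed curing station, one unit on a grey base plate 240 (x) x 400 (y) x 10 mm. Origin on the bench under the centre of the green box; z up; x points from the box's front (towards the robot) to its hinge side, y from the box to the shoe. The open-topped green box is 200 (x) x 220 (y) x 80 mm high on the plate, centred on the origin, closed by the lid. The battery shoe lies on the plate along x with its centre line 200 mm to +y of the origin (90 mm from the box wall).
- shoe_entry (a point): Point on the top of the base plate (10 mm above the bench) at the open landing in front of the shoe, axes as the station's. A battery set down with its origin here and its x axis along +x or -x lies clear before the channel and only has to be slid 123 mm to +x. Two funnel walls, 14 mm high, start 39 mm in front of the channel, where they are about 78 mm apart inside; the channel begins 75 mm to +x of this point.
- shoe_home (a point): Battery's origin when home, on top of the plate, axes as the station's. Channel 57 mm wide, 80 long; overhanging lips 10.5 to 14.5 mm above the plate, 42 mm apart (flared up to 18 mm over the 14 mm before it): the battery's foot runs under them, its body between, so it enters only by sliding to +x. The end stop, 22 mm high, meets the foot 30 mm beyond this point.
- battery: Loose battery pack, 0.2 to 0.4 kg, alike both ways round: a slippery black foot 60 (x) x 54 (y) x 8 mm and on it a yellow body 50 (x) x 34 (y) mm, up to 55 mm above the bottom. Origin at the centre of the underside, z up; x is the direction in which it slides. Best gripped across the 34 mm width with the fingertips at least 18 mm above its bottom (above the shoe's lips).
- latch (a joint): Red spring leaf, 16 mm wide, in the shoe's floor, its tip 4 mm proud and 32 mm before the home point; rad. 0 = up, about 0.2 = pressed flat under the battery; it springs back to 0 behind the battery when that is home. Passing it takes a few newtons.
- lid (a joint): Angle of the box's lid, rad: 0 = shut, grows as the front edge is raised, 0.785 = 45 degrees, 1.4 = stop. About 0.35 kg; it falls shut by itself when let go.
- lid_handle (a point): Middle of the steel bar handle on the lid: a round bar 11 mm thick, 100 mm long along the station's y, its axis 35 mm above the lid's top, 30 mm behind the lid's front edge; 133 mm above the bench when shut. It turns with the lid about the hinge: 170 mm before it and 43 mm above it when shut. Can be gripped across from above, and turns between the fingers.
- lid_hinge (a point): Middle of the lid's hinge line (along the station's y), on the far rim of the green box, 90 mm above the bench. The lid is black with an amber window, 200 x 220 x 8 mm.
- brush_pot: Bystander: terracotta pot 76 mm across and 100 mm high, full of paint brushes up to about 260 mm high. Origin at the centre of its underside.
- varnish_jar: Bystander: amber jar with a white cap, 64 mm across, 85 mm high. Origin at the centre of its underside.
- palette: Bystander: white paint palette tray 100 (x) x 60 (y) x 22 mm. Origin at the centre of its underside.
Not all that is in view belongs to the job. Of the things shaped like the battery, the black one is meant.

How it is judged (in metres and radians):
On the way, in this order (a step that is already met when the one before it is completed fails the run):
1. the battery is fully home in the shoe and the latch is up behind it (x of battery in the frame of shoe_home above -0.004 m and distance between battery and shoe_home below 0.005 m and value of joint latch below 0.06 rad), for 0.2 s.
2. the lid is raised to 45 degrees, give or take 6 (value of joint lid between 0.68 and 0.89 rad), for 0.2 s.
At the end, for the whole second after the job is handed in: The lid is held still by the fingers at 45 degrees, give or take 6 (0.68 to 0.89 rad), with nothing else propping it, and the battery sits in the shoe within 5 mm of home with the latch up behind it (all of step 1 and all of step 2 and velocity of joint lid between -0.1 and 0.1 rad/s and contact force between the fingers and lid above 0.3 N and contact force between lid and battery below 0.1 N and contact force between lid and brush_pot below 0.1 N and contact force between lid and varnish_jar below 0.1 N and contact force between lid and palette below 0.1 N); the arm keeps its last pose, push and grip.
It fails at once if a bystander (brush pot, varnish jar, palette) is pushed more than 30 mm or toppled (distance of any of brush_pot, varnish_jar, palette from where it was at the start of the episode above 0.03 m or angle between any of brush_pot, varnish_jar, palette's own z axis and vertical above 0.5 rad).
It also fails if it takes over 69 s, if anything falls off the work surface, if the arm or the gripper's body presses on something with over 40 N, if the wrist force passes 120 N, or if a joint passes its speed limit or range.

## Working session

There is one attempt and no reset: what is moved stays moved. The work goes in short steps, Python scripts to look and compute and a tool call to move; the robot and the scene stay as the last step left them, time stands still between calls to the robot, and variables do not carry over. Pictures are saved under pics/ and viewed, about 8 in all and at most 12, crops included, and the job is handed in when it is done.

Besides the shell and the picture viewer there is one more tool, called after ">>>" in YAML: its name, and indented under it one key for each argument. send_rows: Moves the arm, as the interface text tells. Its arguments: {"type":"object","properties":{"commands":{"type":"string"}},"required":["commands"]}

```bash
mkdir -p pics; ls; python3 - <<'E'
from cell import manip
import cv2,numpy as np
print(manip.observe()); print(manip.tips_ahead)
for n in("side","top","wrist"):
    print(n,manip.get_calibration(n))
for n in("side","top"):
    cv2.imwrite(f"pics/{n}0.png",manip.read_camera(n)[:,:,::-1])
E
```

```text
pics
{'time': 0.0, 'joint_positions': array([ 0.96350773,  0.42671613,  0.07383346,  1.60661265, -0.0340923 ,
        1.11080055, -0.06710083]), 'joint_velocities': array([-2.01273527e-04, -5.35628540e-05, -1.82337589e-03,  2.73668921e-04,
        1.40304777e-03, -3.76961039e-04,  1.39961067e-03]), 'joint_torque': array([-3.79997182e-04, -9.35805488e+01,  3.66659112e+00, -4.54198015e+01,
       -4.87874297e-02,  2.02589482e-02,  5.01562022e-05]), 'tcp_pos': array([ 298.12613586, -605.1363973 ,  229.78317675]), 'tcp_rot': array([-6.10069738e-04,  9.73919193e-01,  2.26894242e-01, -1.89923386e-04]), 'wrist_force': array([ 0.21783345, -0.1783838 ,  0.22124774]), 'moment': array([-0.00568636, -0.02772551, -0.02041228]), 'gripper_width': 93.92479986553941}
25.0
side {'camera_matrix': array([[380.63825442,   0.        , 278.49136733],
       [  0.        , 380.63825442, 203.18275348],
       [  0.        ,   0.        ,   1.        ]]), 'eye': array([182.36187224, 960.05455127, 749.78554116]), 'attitude': array([-0.1333481 , -0.08113605,  0.46507207,  0.871403  ])}
top {'camera_matrix': array([[534.85558232,   0.        , 282.60101004],
       [  0.        , 534.85558232, 215.90924491],
       [  0.        ,   0.        ,   1.        ]]), 'eye': array([ 155.62836822,   -4.83543223, 1792.08542256]), 'attitude': array([-0.69969708, -0.07419148,  0.06469747,  0.7076255 ])}
wrist {'camera_matrix': array([[349.88207961,   0.        , 282.01076888],
       [  0.        , 349.88207961, 209.83053997],
       [  0.        ,   0.        ,   1.        ]]), 'T_tool_cam': array([[ 3.83307199e-04,  9.64888953e-01,  2.62657878e-01,
         7.54253846e+01],
       [ 9.99999476e-01, -1.20509598e-04, -1.01664043e-03,
        -6.54362801e-01],
       [-9.49292327e-04,  2.62658130e-01, -9.64888494e-01,
        -1.54446755e+02],
       [ 0.00000000e+00,  0.00000000e+00,  0.00000000e+00,
         1.00000000e+00]])}
```

View pics/top0.png

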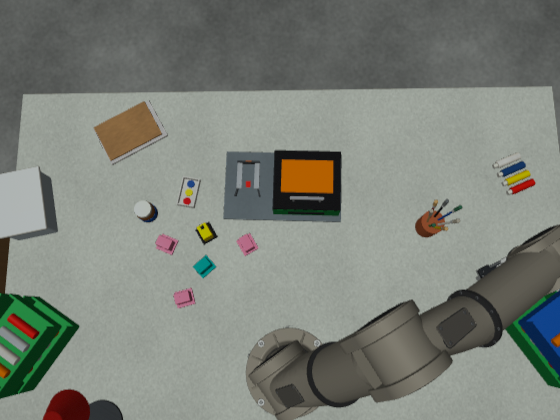

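View pics/side0.png

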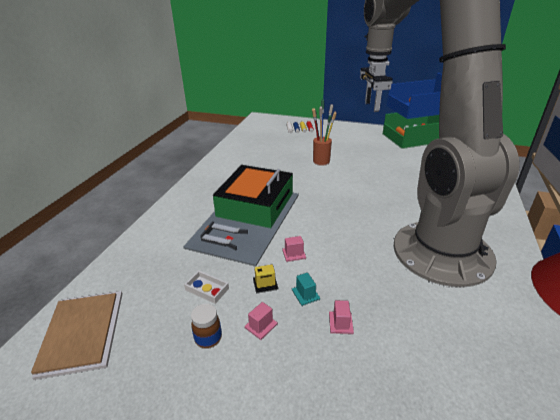

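The yellow block on a black foot at top (206,232) / side (265,277) fits the description. The lookalikes are teal (205,266) and pink (167,243), (247,243), (184,297). The station plate spans top (224..341, 151..220), with the shoe on its left. I'll check with a close crop.

```bash
cat > h.py <<'E'
import numpy as np,cv2
from scipy.spatial.transform import Rotation as R
from cell import manip
def cam(n,obs=None):
    c=manip.get_calibration(n);K=c["camera_matrix"]
    if n=="wrist":
        T=np.eye(4);q=obs["tcp_rot"];T[:3,:3]=R.from_quat([*q[1:],q[0]]).as_matrix();T[:3,3]=obs["tcp_pos"]
        T=T@c["T_tool_cam"];return K,T[:3,3],T[:3,:3]
    q=c["attitude"];return K,c["eye"],R.from_quat([*q[1:],q[0]]).as_matrix()
def ray(C,u,v,z):
    K,e,M=C;d=M@(np.linalg.inv(K)@[u,v,1]*[1,-1,-1]);return e+d*(z-e[2])/d[2]
def proj(C,p):
    K,e,M=C;x=K@((M.T@(np.asarray(p,float)-e))*[1,-1,-1]);return x[:2]/x[2]
E
python3 - <<'E'
from h import *
C=cam("top");print(proj(C,[0,0,0]))
for n,u,v,z in[("plate TL",226,152,10),("plate BL",224,219,10),("plate BR",340,220,10),("lid TL",274,151,98),("lid TR",341,151,98),("lidBL",274,214,98),("lidBR",341,214,98),("batt top",206,230,55),("jar",145,210,85),("pal",189,192,22),("pot",429,226,100)]:
    print(n,ray(C,u,v,z).round())
im=cv2.imread("pics/top0.png")[140:280,130:350]
cv2.imwrite("pics/c1.png",cv2.resize(im,None,fx=3.6,fy=3.6,interpolation=cv2.INTER_CUBIC))
E
```

```text
[289.60476538 371.6370291 ]
plate TL [741. 213.  10.]
plate BL [503. 217.  10.]
plate BR [ 494. -177.   10.]
lid TL [713.  43.  98.]
lid TR [ 710. -179.   98.]
lidBL [500.  44.  98.]
lidBR [ 497. -172.   98.]
batt top [458. 270.  55.]
jar [521. 467.  85.]
pal [596. 336.  22.]
pot [ 454. -452.  100.]
```

View pics/c1.png

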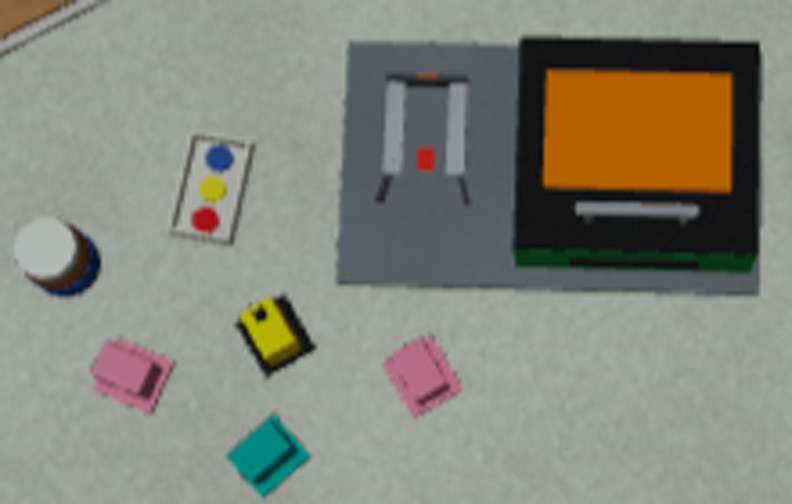

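```bash
python3 - <<'E'
from h import *
C=cam("top")
f=lambda u,v,z:ray(C,(u+.5)/3.6-.5+130,(v+.5)/3.6-.5+140,z)
P={k:f(*p) for k,p in dict(bL=(236,325,4),bT=(285,295,4),bR=(315,347,4),bB=(268,376,4),h0=(576,209,133),h1=(699,211,133),chL=(387,80,14),chR=(465,82,14),latch=(426,160,12),endstop=(427,77,32),
 pTL=(350,43,10),pBL=(338,283,10),pBR=(757,294,10),pink=(423,375,4)).items()}
for k,p in P.items(): print(k,p.round(1))
print("bat c",(P['bL']+P['bT']+P['bR']+P['bB'])/4,[np.linalg.norm(P[a]-P[b]).round() for a,b in("bL bT".split(),"bT bR".split(),"bR bB".split())])
for a,b in("bL bT".split(),"bT bR".split(),"bB bR".split(),"bL bB".split(),("pBL","pTL"),("pBL","pBR"),("h0","h1")):
    d=P[b]-P[a];print(a,b,np.degrees(np.arctan2(d[1],d[0])).round(1))
E
```

```text
bL [467.4 315.2   4. ]
bT [495.7 269.3   4. ]
bR [445.5 240.1   4. ]
bB [418.4 284.    4. ]
h0 [545.3  -7.1 133. ]
h1 [ 542.1 -115.7  133. ]
chL [703.1 173.   14. ]
chR [700.   97.9  14. ]
latch [623.7 135.4  12. ]
endstop [700.  133.1  32. ]
pTL [742.1 209.5  10. ]
pBL [505.4 218.4  10. ]
pBR [ 489.9 -176.4   10. ]
pink [417.6 138.2   4. ]
bat c [456.73603686 277.12843294   4.        ] [np.float64(54.0), np.float64(58.0), np.float64(51.0)]
bL bT -58.4
bT bR -149.8
bB bR -58.3
bL bB -147.5
pBL pTL -2.1
pBL pBR -92.3
h0 h1 -91.7
```

The close crop confirms the black-footed yellow battery at c1 (275,335), about (457,277) mm with its x axis near 31°. The station yaw is about −2° and shoe home is about (668,135). Now I'll move to look from near.

>>> send_rows:
  commands: "0 0 0 6 0 0 0; 0 0 0 12 0 0 0; 0 3 5 17 0 0 0; 0 7 11 17 0 0 0; 0 11 17 17 0 0 0; 0 15 23 17 0 0 0; 0 19 29 17 0 0 0; 0 23 35 17 0 0 0; 0 27 41 17 0 0 0; 0 30 46 17 0 0 0"

```text
time: 1.35
tcp_pos: [564.3, -198.3, 400.3]
tcp_rot: [-0.0, 0.974, 0.227, -0.0]
wrist_force: [0.4, -0.6, 0.2]
gripper_width: 94.1
```

>>> send_rows:
  commands: "0 0 5 0 0 0 0; 0 0 11 0 0 0 0; 0 0 17 0 0 0 0; 0 -2 23 0 0 0 0; 0 -5 28 0 0 0 2; 0 -8 33 -2 0 0 5; 0 -11 38 -6 0 0 5; 0 -14 42 -11 0 0 5; 0 -14 42 -15 0 0 5; 0 -14 42 -15 0 0 5"

```text
time: 2.6
tcp_pos: [421.6, 219.5, 248.2]
tcp_rot: [0.0, 0.963, 0.27, -0.003]
wrist_force: [0.1, 0.2, 1.1]
gripper_width: 94.4
```

>>> send_rows:
  commands: "0 0 0 0 0 0 0; 0 0 0 0 0 0 0; 0 0 0 0 0 0 0; 0 0 0 0 0 0 0; 0 0 0 0 0 0 0; 0 0 0 0 0 0 0; 0 0 0 0 0 0 0; 0 0 0 0 0 0 0; 0 0 0 0 0 0 0; 0 0 0 0 0 0 0"

```text
time: 3.85
tcp_pos: [423.6, 219.9, 250.4]
tcp_rot: [-0.0, 0.963, 0.269, -0.0]
wrist_force: [-0.1, 0.2, -0.4]
gripper_width: 94.1
```

```bash
cat > w.py <<'E'
import sys
from h import *
import pickle
o=manip.observe();im=manip.read_camera("wrist")[:,:,::-1]
pickle.dump(o,open(f"pics/{sys.argv[1]}.pkl","wb"));cv2.imwrite(f"pics/{sys.argv[1]}.png",im)
print(o["time"],o["tcp_pos"].round(1),o["tcp_rot"].round(3))
E
python3 w.py w1
```

```text
3.85 [423.6 219.9 250.4] [-0.     0.963  0.269 -0.   ]
```

View pics/w1.png

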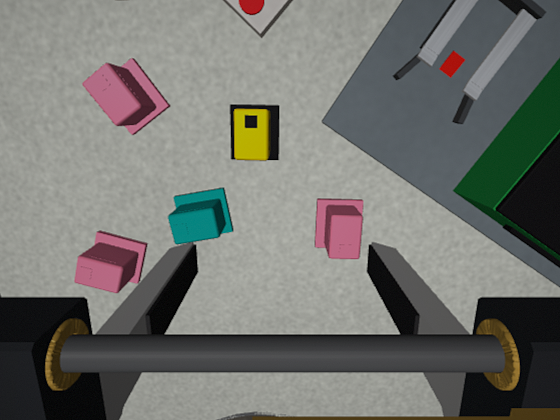

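The wrist view shows the battery foot at (231..279, 104..160) and the yellow top at (234..271, 108..160). The shoe is at upper right, with its latch at (452,64) and the plate corner at (323,123).

```bash
python3 - <<'E'
from h import *;import pickle
o=pickle.load(open("pics/w1.pkl","rb"));C=cam("wrist",o)
im=cv2.imread("pics/w1.png")
# yellow top: mask
hsv=cv2.cvtColor(im,cv2.COLOR_BGR2HSV)
m=cv2.inRange(hsv,(22,120,60),(38,255,255));m[:90]=0;m[180:]=0
m=cv2.morphologyEx(m,cv2.MORPH_CLOSE,np.ones((19,19)))
ys,xs=np.nonzero(m);print(xs.min(),xs.max(),ys.min(),ys.max())
L=[(231.5,105),(278,104.5),(279,159.5),(231.5,160)]
P=[ray(C,*p,z) for p,z in zip(L,(8,8,8,8))]
print(np.round(P,1),np.mean(P,0))
for a,b in((0,3),(1,2),(0,1),(3,2)):
    d=P[b]-P[a];print(np.degrees(np.arctan2(d[1],d[0])).round(1),np.linalg.norm(d).round(1))
for n,p,z in[("corner",(323,123),10),("latch",(452,64),12),("lipL",(427,57),24.5),("lipR",(475,93),24.5),("ftipL",(397,78),24),("ftipR",(461,122),24)]: print(n,ray(C,*p,z).round(1))
E
```

```text
233 269 108 160
[[468.  311.5   8. ]
 [494.7 268.6   8. ]
 [444.2 236.8   8. ]
 [415.9 282.5   8. ]] [455.69763788 274.86045841   8.        ]
-150.9 59.7
-147.8 59.6
-58.2 50.5
-58.2 53.8
corner [503.6 216.4  10. ]
latch [623.7 133.9  12. ]
lipL [611.5 163.6  24.5]
lipR [609.8 100.1  24.5]
ftipL [579.8 177.5  24. ]
ftipR [579.5  93.8  24. ]
```

>>> send_rows:
  commands: "0 2 3 -3 0 0 0; 0 3.25 5.6 -8 0 0 0; 0 3.25 5.6 -13 0 0 0; 0 3.25 5.6 -17 0 0 0; 0 3.25 5.6 -20.3 0 0 0; 0 3.25 5.6 -20.3 0 0 0; 0.5 3.25 5.6 -20.3 0 0 0; 1 3.25 5.6 -20.3 0 0 0; 1 3.25 5.6 -20.3 0 0 0; 1 3.25 5.6 -20.3 0 0 0"

```text
time: 5.15
tcp_pos: [456.4, 276.0, 48.0]
tcp_rot: [-0.0, 0.963, 0.269, 0.0]
wrist_force: [-0.2, -0.4, 0.7]
gripper_width: 57.2
```

>>> send_rows:
  commands: "1 0 0 0 0 0 0; 1 0 0 0 0 0 0; 1 0 0 0 0 0 0; 1 0 0 0.2 0 0 0; 1 0 0 1 0 0 0; 1 0 0 2 0 0 0; 1 0 0 4 0 0 0; 1 0 0 6 0 0 0; 1 0 0 6 0 0 0; 1 0 0 6 0 0 0"

```text
time: 6.4
tcp_pos: [455.9, 275.6, 107.1]
tcp_rot: [0.0, 0.963, 0.269, -0.0]
wrist_force: [0.0, -0.2, -3.8]
gripper_width: 34.0
```

>>> send_rows:
  commands: "1 1 -1 1 0 0 -8; 1 3 -4 1 0 0 -16; 1 5 -8 1 0 0 -25; 1 7 -12 1 0 0 -33.2; 1 8.8 -13.9 1 0 0 -33.2; 1 8.8 -13.9 1 0 0 -33.2; 1 8.8 -13.9 1 0 0 -33.2; 1 8.8 -13.9 1 0 0 -33.2; 1 8.8 -13.9 1 0 0 -33.2; 1 8.8 -13.9 1 0 0 -33.2"

```text
time: 7.65
tcp_pos: [543.9, 137.2, 117.5]
tcp_rot: [-0.0, 1.0, -0.017, 0.0]
wrist_force: [-0.8, -0.3, -3.2]
gripper_width: 33.9
```

```bash
python3 w.py w2
```

```text
7.65 [543.9 137.2 117.5] [-0.     1.    -0.017  0.   ]
```

View pics/w2.png

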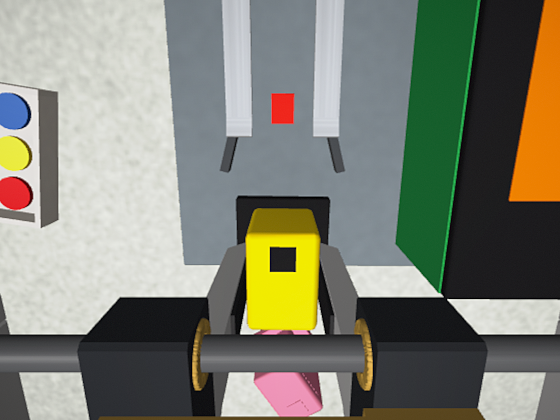

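The battery is held straight, with its foot's front edge at (237..330, 197). The lips are at (222..252) and (313..343), ending at v≈136, and the latch is at (283,109). Aligned to the eye, but I'll compute the offsets.

```bash
python3 - <<'E'
from h import *;import pickle
o=pickle.load(open("pics/w2.pkl","rb"));C=cam("wrist",o)
bz=o["tcp_pos"][2]-47
for n,p,z in[("footL",(237,197),bz+8),("footR",(329.5,197),bz+8),("topL",(247,222),bz+55),("topR",(320,222),bz+55),("lipL front out",(222,136),24.5),("lipL in",(252,136),24.5),("lipR in",(314,136),24.5),("lipR out",(342,136),24.5),("lipLfar",(248,5),24.5),("lipRfar",(314,5),24.5),("lipLfar o",(221.5,5),24.5),("lipRfar o",(340,5),24.5),("latch",(283,109),12),("latchfront",(283,123),14),("ftipL",(226,171),24),("ftipR",(340,171),24),("plL",(184,264),10),("plLfar",(164,0),10)]: print(n,ray(C,*p,z).round(1))
E
```

```text
footL [575.  161.7  78.5]
footR [573.2 109.2  78.5]
topL [574.3 151.5 125.5]
topR [573.3 119.6 125.5]
lipL front out [606.3 176.6  24.5]
lipL in [605.6 155.9  24.5]
lipR in [604.2 112.9  24.5]
lipR out [603.5  93.5  24.5]
lipLfar [686.8 153.8  24.5]
lipRfar [685.4 112.1  24.5]
lipLfar o [687.3 170.6  24.5]
lipRfar o [684.8  95.7  24.5]
latch [623.1 133.7  12. ]
latchfront [613.4 134.1  14. ]
ftipL [581.8 175.8  24. ]
ftipR [579.1  94.6  24. ]
plL [505.2 217.8  10. ]
plLfar [695.6 210.8  10. ]
```

>>> send_rows:
  commands: "1 0 0 -1.5 0 0 0; 1 0 0 -3 0 0 0; 1 0 0 -4 0 0 0; 1 0 0 -5 0 0 0; 1 0 0 -5.5 0 0 0; 1 0 0 -5.7 0 0 0; 1 0 0 -5.9 0 0 0; 1 0 0 -6 0 0 0; 1 0 0 -6 0 0 0; 1 0 0 -6 0 0 0"

```text
time: 8.95
tcp_pos: [544.2, 136.9, 57.6]
tcp_rot: [-0.0, 1.0, -0.017, 0.0]
wrist_force: [-0.7, 0.3, -3.0]
gripper_width: 33.9
```

>>> send_rows:
  commands: "1 0.4 -0.02 0 0 0 0; 1 1 -0.03 0 0 0 0; 1 1.7 -0.06 0 0 0 0; 1 2.4 -0.08 0 0 0 0; 1 3 -0.1 0 0 0 0; 1 3.6 -0.12 0 0 0 0; 1 4.2 -0.14 0 0 0 0; 1 4.8 -0.16 0 0 0 0; 1 5.4 -0.18 0 0 0 0; 1 6 -0.2 0 0 0 0"

```text
time: 10.2
tcp_pos: [604.5, 134.9, 57.5]
tcp_rot: [-0.0, 1.0, -0.017, 0.0]
wrist_force: [-1.6, -0.3, 0.5]
gripper_width: 33.6
```

>>> send_rows:
  commands: "1 0.5 -0.02 0 0 0 0; 1 1 -0.03 0 0 0 0; 1 1.5 -0.05 0 0 0 0; 1 2 -0.07 0 0 0 0; 1 2.5 -0.09 0 0 0 0; 1 3 -0.1 0 0 0 0; 1 3.5 -0.12 0 0 0 0; 1 4 -0.14 0 0 0 0; 1 4.5 -0.16 0 0 0 0; 1 5 -0.17 0 0 0 0"

```text
time: 11.45
tcp_pos: [654.4, 133.2, 57.5]
tcp_rot: [-0.0, 1.0, -0.017, 0.0]
wrist_force: [-2.4, 0.8, 3.6]
gripper_width: 33.6
```

>>> send_rows:
  commands: "1 0.3 -0.01 0 0 0 0; 1 0.6 -0.02 0 0 0 0; 1 0.8 -0.03 0 0 0 0; 1 1 -0.03 0 0 0 0; 1 1.1 -0.04 0 0 0 0; 1 1.2 -0.04 0 0 0 0; 1 1.3 -0.04 0 0 0 0; 1 1.4 -0.05 0 0 0 0; 1 1.5 -0.05 0 0 0 0; 1 1.5 -0.05 0 0 0 0"

```text
time: 12.7
tcp_pos: [666.8, 132.7, 57.6]
tcp_rot: [0.001, 1.0, -0.017, -0.002]
wrist_force: [-19.7, -2.3, 20.2]
gripper_width: 34.1
```

>>> send_rows:
  commands: "1 0.1 0 0 0 0 0; 1 0.2 0 0 0 0 0; 1 0.3 0 0 0 0 0; 1 0.3 0 0 0 0 0; 1 0.3 0 0 0 0 0; 1 0.3 0 0 0 0 0; 1 0 0 0 0 0 0; 1 0 0 0 0 0 0; 1 0 0 0 0 0 0; 1 0 0 0 0 0 0"

```text
time: 13.95
tcp_pos: [667.9, 132.7, 57.5]
tcp_rot: [0.0, 1.0, -0.017, -0.001]
wrist_force: [-11.1, -1.6, 12.4]
gripper_width: 33.9
```

```bash
python3 w.py w3; python3 - <<'E'
import cv2,numpy as np
from h import *
s=manip.read_camera("side")[:,:,::-1]; 
a=cv2.imread("pics/w3.png")
b=cv2.resize(s[200:270,170:300],(560,302),interpolation=cv2.INTER_CUBIC)
cv2.imwrite("pics/c3.png",np.vstack([a[120:],b])[:600])
E
```

```text
13.95 [667.9 132.7  57.5] [ 0.     1.    -0.017 -0.001]
```

View pics/c3.png

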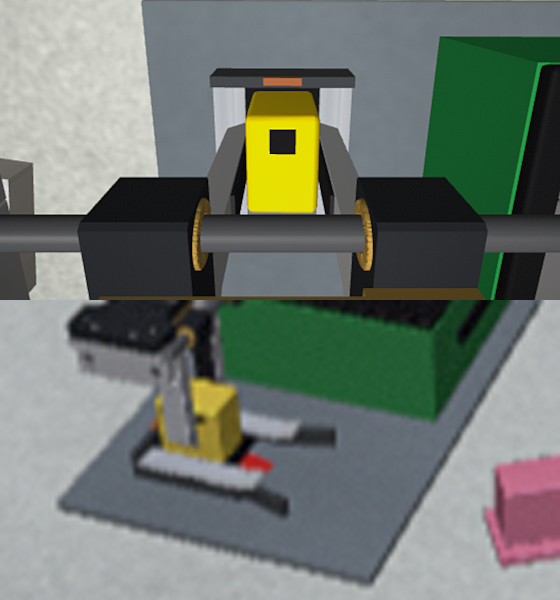

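The foot sits against the end stop, and the red leaf shows behind the battery (composite (257,462)). I'll release, rise and check.

>>> send_rows:
  commands: "0 0 0 0 0 0 0; 0 0 0 0 0 0 0; 0 0 0 0 0 0 0; 0 0 0 0 0 0 0; 0 0 0 3 0 0 0; 0 0 0 7 0 0 0; 0 -3 0 11 0 0 0; 0 -6 0 15 0 0 0; 0 -8 0 18 0 0 0; 0 -8 0 18 0 0 0"

```text
time: 15.3
tcp_pos: [589.2, 133.2, 240.3]
tcp_rot: [-0.0, 1.0, -0.017, 0.002]
wrist_force: [0.7, -0.0, 0.6]
gripper_width: 94.0
```

>>> send_rows:
  commands: "0 0 0 0 0 0 0; 0 0 0 0 0 0 0; 0 0 0 0 0 0 0; 0 0 0 0 0 0 0; 0 0 0 0 0 0 0; 0 0 0 0 0 0 0; 0 0 0 0 0 0 0; 0 0 0 0 0 0 0; 0 0 0 0 0 0 0; 0 0 0 0 0 0 0"

```text
time: 16.55
tcp_pos: [589.1, 132.7, 237.5]
tcp_rot: [-0.0, 1.0, -0.017, 0.0]
wrist_force: [0.6, 0.3, 0.6]
gripper_width: 94.4
```

```bash
python3 w.py w4; python3 - <<'E'
import cv2,numpy as np
from h import *
s=manip.read_camera("side")[:,:,::-1]; 
a=cv2.imread("pics/w4.png")[:300]
b=cv2.resize(s[200:270,170:300],(560,302),interpolation=cv2.INTER_CUBIC)
cv2.imwrite("pics/c4.png",np.vstack([a,b])[:600])
E
```

```text
16.55 [589.1 132.7 237.5] [-0.     1.    -0.017  0.   ]
```

View pics/c4.png

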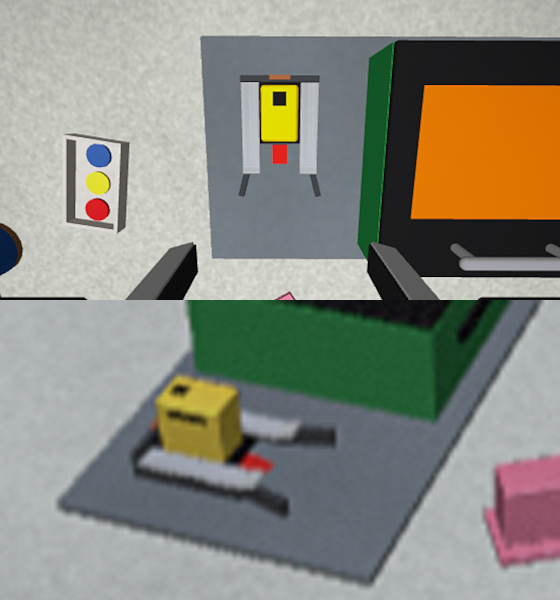

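The battery lies against the orange-marked stop with a slim gap, and the whole red leaf seems visible behind it at (279,144..164). I'll verify numerically.

```bash
python3 - <<'E'
from h import *;import pickle
for f,z in(("w1",12),("w2",12),("w4",12)):
    o=pickle.load(open(f"pics/{f}.pkl","rb"));C=cam("wrist",o);im=cv2.imread(f"pics/{f}.png")
    m=cv2.inRange(cv2.cvtColor(im,cv2.COLOR_BGR2HSV),(0,200,120),(4,255,255));n,l,s,c=cv2.connectedComponentsWithStats(m)
    for i in range(1,n):
        if s[i][4]>60: 
            x,y,w,h,a=s[i];print(f,s[i],"back",ray(C,x+w/2,y+h,12).round(1),"tip z10/14",ray(C,x+w/2,y,10).round(1),ray(C,x+w/2,y,14).round(1))
hsv=cv2.cvtColor(im,cv2.COLOR_BGR2HSV)
m=cv2.inRange(hsv,(22,120,60),(38,255,255));m[:,:255]=0;m[:,305:]=0;m[160:]=0
ys,xs=np.nonzero(m);print(xs.min(),xs.max(),ys.min(),ys.max())
print("top rear/front",ray(C,279.5,ys.max()+1,65).round(1),ray(C,279.5,ys.min(),65).round(1))
print("stop",ray(C,279,81,32).round(1),"plate",[ray(C,*p,10).round(1) for p in((202,37),(212,258))])
print("handle mid-ish",[ray(C,*p,133).round(1) for p in((462,264),(558,264))])
E
```

```text
w1 [440  51  24  26 320] back [613.9 125.4  12. ] tip z10/14 [634.6 140.7  10. ] [633.1 141.9  14. ]
w2 [272  94  22  29 612] back [613.4 134.1  12. ] tip z10/14 [633.3 133.4  10. ] [633.1 133.4  14. ]
w4 [273 145  14  18 252] back [613.8 133.8  12. ] tip z10/14 [632.9 133.2  10. ] [633.2 133.1  14. ]
260 298 85 141
top rear/front [640.2 133.1  65. ] [689.7 131.3  65. ]
stop [695.9 131.8  32. ] plate [array([741.7, 207.1,  10. ]), array([504.8, 217.7,  10. ])]
handle mid-ish [array([544.1, -10.1, 133. ]), array([541.4, -87. , 133. ])]
```

The battery is home: body centre is about 665.0 against stop-30 ≈ 665.9, the whole leaf is uncovered, and its tip at 633 is 2 mm behind the foot. Next is the lid handle.

```bash
python3 -c "
from h import *
print(manip.observe()['joint_positions'].round(2))"
```

```text
[-0.03  0.33 -0.37  1.74  0.13  1.09 -2.05]
```

>>> send_rows:
  commands: "0 -0.5 -3 0 0 0 10; 0 -1 -6 0 0 0 20; 0 -2 -9 0 0 0 30; 0 -3 -12 0 0 0 40; 0 -4 -15 0 0 0 50; 0 -4.6 -18 0 0 0 60; 0 -4.6 -19.4 0 0 0 70; 0 -4.6 -19.4 0 0 0 80; 0 -4.6 -19.4 0 0 0 90; 0 -4.6 -19.4 0 0 0 90"

```text
time: 17.9
tcp_pos: [543.1, -61.4, 237.5]
tcp_rot: [-0.0, 0.72, 0.694, 0.0]
wrist_force: [0.3, -0.8, -0.7]
gripper_width: 93.9
```

>>> send_rows:
  commands: "0 0 0 0 0 0 0; 0 0 0 0 0 0 0; 0 0 0 0 0 0 0; 0 0 0 0 0 0 0; 0 0 0 0 0 0 0; 0 0 0 0 0 0 0; 0 0 0 0 0 0 0; 0 0 0 0 0 0 0; 0 0 0 0 0 0 0; 0 0 0 0 0 0 0"

```text
time: 19.15
tcp_pos: [543.1, -61.3, 237.4]
tcp_rot: [-0.0, 0.719, 0.695, -0.0]
wrist_force: [-1.4, -0.0, 0.8]
gripper_width: 93.8
```

```bash
python3 w.py w5
```

```text
19.15 [543.1 -61.3 237.4] [-0.     0.719  0.695 -0.   ]
```

View pics/w5.png

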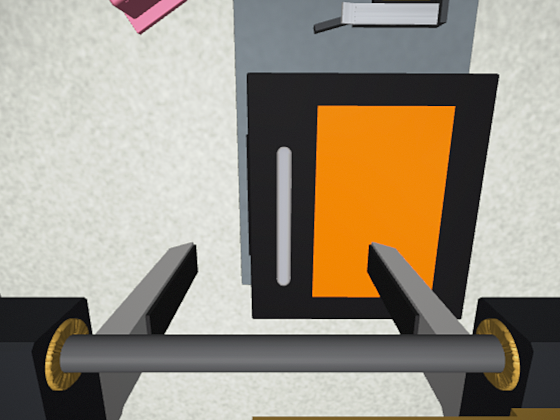

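The handle is at (284, 147..286), centred between the open fingers and parallel to them.

```bash
python3 - <<'E'
from h import *;import pickle
o=pickle.load(open("pics/w5.pkl","rb"));C=cam("wrist",o)
for p in((284.5,147),(284,286)):print(ray(C,*p,135).round(1))
E
```

```text
[545.8  -7.8 135. ]
[ 541.8 -118.8  135. ]
```

>>> send_rows:
  commands: "0 0.05 -0.1 -3 0 0 0; 0 0.05 -0.1 -6 0 0 0; 0 0.05 -0.1 -8.5 0 0 0; 0 0.05 -0.1 -9.8 0 0 0; 0 0.05 -0.1 -9.8 0 0 0; 0.5 0.05 -0.1 -9.8 0 0 0; 1 0.05 -0.1 -9.8 0 0 0; 1 0.05 -0.1 -9.8 0 0 0; 1 0.05 -0.1 -9.8 0 0 0; 1 0.05 -0.1 -9.8 0 0 0"

```text
time: 20.45
tcp_pos: [543.6, -62.3, 139.5]
tcp_rot: [0.0, 0.719, 0.695, 0.0]
wrist_force: [-0.5, -0.6, -0.0]
gripper_width: 47.6
```

>>> send_rows:
  commands: "1 0 0 0 0 0 0; 1 0 0 0 0 0 0; 1 0 0 0 0 0 0; 1 0 0 0 0 0 0; 1 0 0 0 0 0 0; 1 0 0 0 0 0 0; 1 0 0 0 0 0 0; 1 0 0 0 0 0 0; 1 0 0 0 0 0 0; 1 0 0 0 0 0 0"

```text
time: 21.7
tcp_pos: [544.2, -62.3, 139.6]
tcp_rot: [0.0, 0.719, 0.695, 0.0]
wrist_force: [4.8, -1.0, -3.9]
gripper_width: 10.1
```

>>> send_rows:
  commands: "1 0.2 -0.01 0.74 0 0 0; 1 0.44 -0.02 1.47 0 0 0; 1 0.71 -0.03 2.18 0 0 0; 1 1 -0.04 2.89 0 0 0; 1 1.33 -0.05 3.58 0 0 0; 1 1.69 -0.06 4.26 0 0 0; 1 2.08 -0.07 4.92 0 0 0; 1 2.5 -0.09 5.56 0 0 0; 1 2.94 -0.1 6.18 0 0 0; 1 3.41 -0.12 6.78 0 0 0"

```text
time: 22.95
tcp_pos: [577.1, -63.6, 207.5]
tcp_rot: [-0.001, 0.719, 0.695, -0.001]
wrist_force: [-7.6, -1.5, 2.0]
gripper_width: 9.9
```

>>> send_rows:
  commands: "1 0.5 -0.02 0.59 0 0 0; 1 1.02 -0.04 1.15 0 0 0; 1 1.56 -0.05 1.68 0 0 0; 1 2.13 -0.07 2.19 0 0 0; 1 2.72 -0.1 2.68 0 0 0; 1 3.33 -0.12 3.14 0 0 0; 1 3.96 -0.14 3.58 0 0 0; 1 4.61 -0.16 3.98 0 0 0; 1 4.61 -0.16 3.98 0 0 0; 1 4.61 -0.16 3.98 0 0 0"

```text
time: 24.2
tcp_pos: [623.6, -65.3, 248.2]
tcp_rot: [0.0, 0.719, 0.695, -0.0]
wrist_force: [-7.7, -1.5, 10.0]
gripper_width: 10.0
```

```bash
python3 w.py w6; python3 - <<'E'
import cv2,numpy as np
from h import *
s=manip.read_camera("side")[:,:,::-1]; 
print(manip.observe()["wrist_force"])
cv2.imwrite("pics/c6.png",cv2.resize(s[100:290,160:350],(600,600),interpolation=cv2.INTER_CUBIC))
E
```

```text
24.2 [623.6 -65.3 248.2] [ 0.     0.719  0.695 -0.   ]
[-8.91978609 -1.5534477  10.19055363]
```

View pics/c6.png

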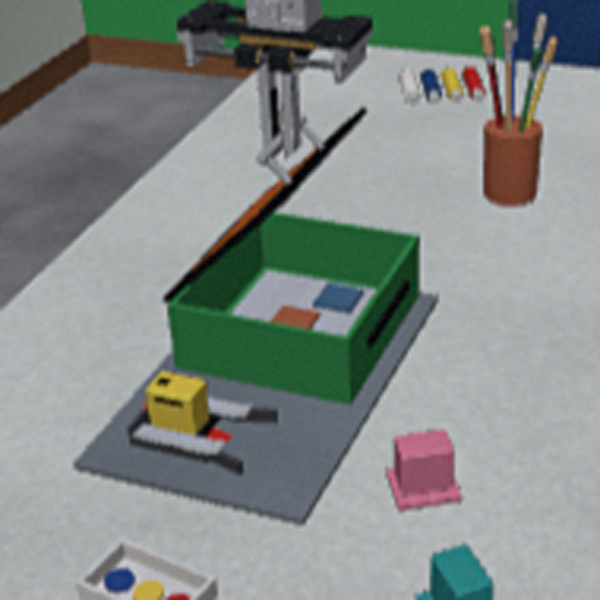

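The side view shows the lid raised on the handle, the battery in the shoe with the red leaf behind it (about (220,435)), and the bystanders untouched. I'll check the angle by projecting the lid model.

```bash
python3 - <<'E'
from h import *
C=cam("side");yaw=np.radians(-2);ex=np.array([np.cos(yaw),np.sin(yaw),0]);ey=np.array([-ex[1],ex[0],0])
O=np.array([543.8,-63,0])+70*ex
for th in(0,35,40,45,50,55):
    t=np.radians(th);r=[]
    for y in(110,-110):
        for d,h in((0,8),(200,8),(200,0)):
            p=O+100*ex+y*ey+[0,0,90]+ex*(-d*np.cos(t)+h*np.sin(t))+np.array([0,0,d*np.sin(t)+h*np.cos(t)])
            r.append(((proj(C,p)-[160,100])*600/190).round())
    print(th,np.array(r,int).tolist())
E
```

```text
0 [[164, 296], [347, 331], [347, 337], [254, 200], [417, 226], [417, 233]]
35 [[160, 297], [302, 222], [307, 229], [251, 201], [382, 128], [386, 134]]
40 [[160, 297], [290, 207], [296, 214], [250, 201], [372, 115], [376, 121]]
45 [[159, 297], [277, 194], [283, 200], [250, 201], [360, 103], [366, 108]]
50 [[159, 297], [263, 181], [270, 187], [250, 202], [348, 91], [354, 97]]
55 [[159, 298], [248, 169], [255, 174], [249, 202], [336, 81], [342, 86]]
```

>>> send_rows:
  commands: "1 0 0 0 0 0 0; 1 0 0 0 0 0 0; 1 0 0 0 0 0 0; 1 0 0 0 0 0 0; 1 0 0 0 0 0 0; 1 0 0 0 0 0 0; 1 0 0 0 0 0 0; 1 0 0 0 0 0 0; 1 0 0 0 0 0 0; 1 0 0 0 0 0 0"

```text
time: 25.55
tcp_pos: [623.6, -65.3, 248.2]
tcp_rot: [0.0, 0.719, 0.695, -0.0]
wrist_force: [-7.7, -1.9, 10.0]
gripper_width: 10.1
```

```bash
python3 -c "
from h import *
print(manip.finish_job())"
```

```text
the job is handed in; nothing more can be done
None
```

I slid the battery home in the shoe, then raised the lid to about 45° by its bar handle. I handed the job in at 25.6 s with the gripper still holding the lid. The hand-in gave no verdict.

- **Battery:** the last wrist picture put its centre about 1 mm from the home point, within measuring error. The whole red leaf was uncovered behind the foot. I took the latch as up from that, because its joint angle can't be read directly.
- **Lid:** the arm pose gives about 45°, and the side picture agrees at about 44–45°. The arm held the same position over the last 1.3 s. The grip read 10 mm on the 11 mm bar, with a steady wrist force of about 13 N, mostly outward from the hinge.
- **Bystanders:** I never moved near the brush pot, varnish jar or palette. The pot and palette showed no sign of being touched in the last side view, which did not include the jar.

No check failed.

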